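# Tip the parts bin, scoop out the last bearing balls

## Task

The last five ceramic bearing balls lie scattered in the blue parts bin. Lift the bin's handle to tip it to its stop so that the balls gather in its low corner, then take the pointed scoop, scoop the balls out of that corner and pour all five into the white dish for inspection, without touching a ball with the gripper. Finally stand the scoop flat in its black tray again, and leave the dish and the other things on the bench where they stand.

Things in the scene. Friction and masses are not known exactly. Their poses are not given: they have to be found in the camera images.
- bin_stand: Low aluminium stand, fixed, carrying a blue square parts bin corner-on by a stiff hinge. Origin on the table under the middle of the level bin; its x points downhill when the bin is tipped (away from the robot, within 0.35 rad of +x), z up. The hinge axle lies along the stand's y at x = +50, z = 30 mm in this frame.
- parts_bin (a joint): Tilt of the bin about the axle: 0 = level, 0.47 rad = at its stop (27 deg) with the low corner to the stand's +x. Hinge friction holds it wherever it is left; lifting the handle takes 8 to 10 N. Bin 136 mm square outside, turned 45 deg so that one corner points along the stand's x; when level, the floor's upper side is 43 mm and the rim 111 mm above the table.
- bin_handle (a point): Middle of the bin's handle, at x = -148, z = 98 mm in the stand's frame when level: a round black bar, 12 mm diameter, 46 mm long along the stand's y, on 8 mm rods at y = +-32 mm; 40 mm free between it and the bin's near corner. It swings with the bin about the axle (209 mm away) and can turn between the fingers. Orientation: the bin's.
- bin_corner (a point): Inner corner of the bin's floor at the low side, at x = +92, z = 43 mm in the stand's frame when level. Orientation: the bin's; x runs along the floor's diagonal to this corner, z square to the flat floor. Two walls leave it at 45 deg either side of -x, square to the floor, 130 mm long inside, 3 mm thick, 68 mm high.
- scoop: Stainless scoop, orange handle, 0.15 kg, standing on its flat 2 mm blade. Origin under the blade, x to the nose, z up. Blade 80 mm wide from x = -18 to +18 mm, then a 90 deg pointed nose to x = +58 that fits a square corner. Side walls at y = +-41 mm, 20 mm high, cut down to 10 mm ahead of x = +6; back wall 26 mm high at x = -19. The handle rises from the back wall, leaning back 20 deg.
- scoop_grip (a point): Middle of the scoop's handle grip, at x = -56, z = +106 mm in the scoop's frame: a 16 x 16 mm square bar, 85 mm long (40 mm either side of this point) along (-0.342, 0, 0.940) in the scoop's frame; flat sides face the scoop's +-y. Orientation: the scoop's.
- scoop_nose (a point): Tip of the scoop's nose, on the underside, at x = +58 mm in the scoop's frame. Orientation: the scoop's.
- scoop_rest: Shallow black tray, fixed, in which the scoop stands and to which it returns: 136 (its x) x 110 mm outside, 3 mm floor, 3 mm walls, 12 mm high. Origin at the centre of its underside, z up. The scoop stands in it with its nose to the tray's +x, which points to the right of the robot (yaw -1.35 to -0.85).
- dish: White porcelain bowl, loose, 0.3 kg, 140 mm across the rim, 45 mm high, 4 mm wall, narrower at the foot. Origin at the centre of its underside, z up.
- ball1: Ball 1 of 5: black ceramic bearing ball, 16 mm diameter, 13 g, smooth and slippery; it rolls once its support slopes by some 5 deg. Origin at its centre.
- ball2: Ball 2 of 5: black ceramic bearing ball, 16 mm diameter, 13 g, smooth and slippery; it rolls once its support slopes by some 5 deg. Origin at its centre.
- ball3: Ball 3 of 5: black ceramic bearing ball, 16 mm diameter, 13 g, smooth and slippery; it rolls once its support slopes by some 5 deg. Origin at its centre.
- ball4: Ball 4 of 5: black ceramic bearing ball, 16 mm diameter, 13 g, smooth and slippery; it rolls once its support slopes by some 5 deg. Origin at its centre.
- ball5: Ball 5 of 5: black ceramic bearing ball, 16 mm diameter, 13 g, smooth and slippery; it rolls once its support slopes by some 5 deg. Origin at its centre.
- label_box: Bystander: yellow carton, 56 x 34 x 76 mm, at the right; origin under its centre.
- objective_can: Bystander: black lidded can, 41 mm diameter, 65 mm high, at the right front, beside the fixed control box (215 mm high, standing about 0.5 to 0.8 m ahead, to the right of y = -0.18 m; keep the arm clear of it); origin under its centre.
- chip_box: Bystander: small chip box with a clear lid, 67 x 62 x 19 mm, near the front edge, left of the middle; origin under its centre.

How it is judged:
By the outcome, as a careful person would: the job done as asked, in the order asked, and still so for the second after the job is handed in, with the robot touching nothing.
It also fails if it takes over 72 s, if anything falls off the work surface, if the arm or the gripper's body presses on something with over 40 N, if the wrist force passes 120 N, or if a joint passes its speed limit or range.

## Robot

A 7-joint arm with a two-finger parallel gripper is mounted at the origin on a cart in front of the work surface, level with it; the furniture and walls round the work are solid. World frame = base frame: x ahead of the robot, y to its left, z up, the work surface at z = 0. Lengths are in m, angles in rad, forces in N, time in s.
With the tool pointing down it reaches from about 0.425 to 0.95 m from the base axis. Payload 16.7 kg.
Tool frame: the origin (TCP) lies on the mounting face of the last link; the fingertips stand 199 mm ahead of it and the grasp point (between the pads) lies 180 mm ahead of it (robot.tcp_to_grasp is the distance from the TCP to the grasp point, in m); z points along the fingers, y is the line along which they close (so a half turn about z gives the same grasp; the last joint's range is limited). The gripper opens to 94 mm and grips with 3 to 60 N. Pads are 16 mm wide; open, the fingers measure 119 mm over their backs; the gripper's body (75 mm by 177 mm) begins 78 mm behind the grasp point.
Start: joints at [1, 0.426, 0.074, 1.606, -0.034, 1.111, -0.067], TCP at [0.276, -0.616, 0.405] pointing down, gripper open.
Joint ranges: [-2.85, 2.85], [-0.5, 2.14], [-1.23, 1.37], [0.21, 2.46], [-1.02, 4.16], [0.16, 2.05], [-2.73, 2.73]. Speed limits (rad/s): [1.89, 1.89, 2.39, 2.39, 3.01, 3.01, 3.01].

## Interface

Orientations are given as a unit quaternion [x, y, z, w].
In Python, from bench import robot gives the robot as it stands.
- The arm moves only by the shell command python3 -m handwheel 'ROWS' [OPENING] [FORCE]. ROWS is JSON, a list of rows, each a list of 2 entries, a list of its own where there are three numbers: the shift along the tool's x, y, z in units of 40 mm (1.0 is 40 mm), then the turn, a rotation vector about the tool's x, y, z in degrees. A call has 1 to 20 rows; each row is the pose to reach, as a shift and turn from the pose commanded when the call began, along the tool's axes at that moment; what a row does not reach only later rows make up. A row lasts 1/10 s, in which the tool goes at most 50 mm and 8.59 degrees, less where a joint would pass 70% of its speed; a pose out of reach is approached as far as the arm can. A call with a gripper value outside its range is refused whole. OPENING is the opening, from 0 (shut) to 1 (fully open), set as the call begins (- or left out, the last holds). The fingers move at their own pace and stop on an object; FORCE is the grip in N (left out, the last holds). Time passes only in rows, so rows that repeat a pose let the fingers close. It gives the time, the measured TCP pose, the force, the opening and the grip force at its end, in the units of the state.
- robot.read_state(): the state, without advancing time (a new reading comes with each control period).
- robot.camera(name): name is "scene" or "top" or "wrist"; returns the picture (384x512x3 uint8, red, green, blue); there is no depth.
- robot.camera_params(name): a dict with "fx", "fy", "cx", "cy" (pixels), "rvec" (rotation vector, rad) and "tvec" (3), from world to camera coordinates, as OpenCV has them. Camera axes: x right, y down, z forward; pixel columns grow to the right and rows downward; lengths in m; the calibration is good to about 2 mm. A picture is of the moment at which its call begins: read the wrist's pose just before it. camera_params takes no time and is no camera call; for the wrist camera it gives the pose at the moment of the call.
- robot.hand_in(): hands the job in; it is judged then, once.
The state is a dict: "clock": time; "q": joint angles; "dq": joint speeds; "joint_efforts": joint torques, N m; "eef_pos": TCP position; "eef_rot": TCP orientation; "wrist_force": force on the tool from outside, world axes, zero at the start; "ft_torque": the same for the moment, N m; "width": finger opening in m; "grasp_force": force on a finger pad.
Only numpy, scipy, OpenCV 4.12 (cv2) and the standard library are available. Lean on these libraries where they do the work, as an engineer would, in place of code of your own. Each camera call takes 0.05 s, during which the arm holds its last target. There are 200 camera calls.

## Working session

There is one attempt and no reset: what is moved stays moved. The work goes in short steps, Python scripts to look and compute and a shell command to move; the robot and the scene stay as the last step left them, time stands still between calls to the robot, and variables do not carry over. Pictures are saved under pics/ and viewed, at most 12 in all, crops included, and the job is handed in when it is done.

```bash
ls; mkdir -p pics
python3 - <<'E'
from bench import robot
import cv2
for n in("scene","top"):
    im=robot.camera(n); cv2.imwrite(f"pics/{n}0.png",im[:,:,::-1]); p=robot.camera_params(n); print(n,p)
a=cv2.imread("pics/scene0.png");b=cv2.imread("pics/top0.png")
s=robot.read_state();print(s)
E
```

```text
pics
scene {'fx': 383.26768711888866, 'fy': 383.26768711888866, 'cx': 257.1944425614391, 'cy': 191.25273756228216, 'rvec': array([ 0.81792443, -2.65484056,  0.96541271]), 'tvec': array([0.35113034, 0.37276166, 0.798439  ])}
top {'fx': 355.91108632568813, 'fy': 355.91108632568813, 'cx': 254.03722747246005, 'cy': 190.84187402681783, 'rvec': array([ 2.06153719, -2.15784428,  0.23158197]), 'tvec': array([-0.0921303 ,  0.56407584,  0.98254349])}
{'clock': 0.1, 'q': array([ 1.00047599,  0.42667332,  0.07388569,  1.60653497, -0.03408705,
        1.11081134, -0.06710208]), 'dq': array([ 0.00024691, -0.00290847, -0.00048358, -0.00103855, -0.00055943,
        0.00112158, -0.00084532]), 'joint_efforts': array([ 5.79007203e-03, -9.37475610e+01,  3.67582865e+00, -4.55044949e+01,
       -4.86198615e-02,  1.67976186e-02,  4.10374514e-05]), 'eef_pos': array([ 0.27564687, -0.61597067,  0.40404746]), 'eef_rot': array([ 9.77951163e-01,  2.08832907e-01, -1.73719019e-04, -5.57018402e-04]), 'wrist_force': array([-0.21095897,  0.13136735,  0.50610539]), 'ft_torque': array([0.01644189, 0.00696514, 0.04826506]), 'grasp_force': 0.0, 'width': 0.09407616076153945}
```

View pics/top0.png

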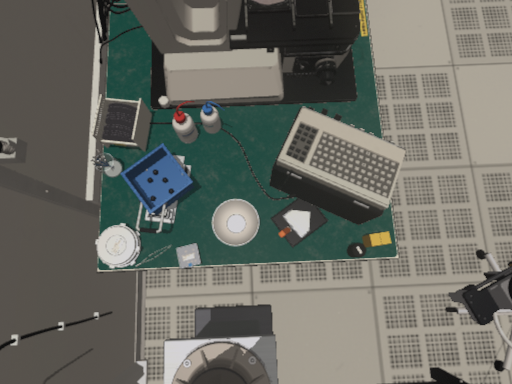

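View pics/scene0.png

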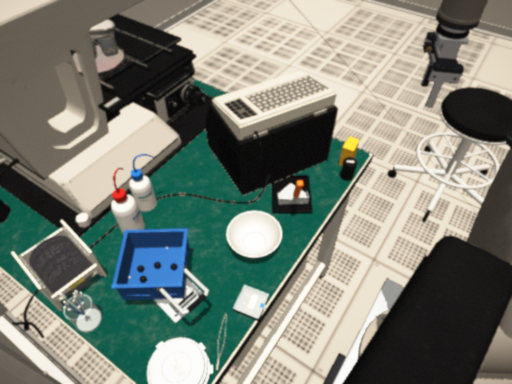

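The top view shows the bin near (157,182) with its handle towards (150,222), the dish at (236,222), the tray and scoop at (297,222), and the control box at (340,165). I'll enlarge the working area in both views.

```bash
cat > h.py <<'E'
import numpy as np, cv2
from scipy.spatial.transform import Rotation as R
def cam(p):
    K=np.array([[p['fx'],0,p['cx']],[0,p['fy'],p['cy']],[0,0,1]]); Rm=cv2.Rodrigues(np.array(p['rvec']))[0]; return K,Rm,np.array(p['tvec'])
def plane(p,uv,z):
    K,Rm,t=cam(p); uv=np.atleast_2d(uv).astype(float)
    d=(np.linalg.inv(K)@np.c_[uv,np.ones(len(uv))].T).T@Rm; c=-Rm.T@t
    return c+d*((z-c[2])/d[:,2])[:,None]
def proj(p,X):
    K,Rm,t=cam(p); return cv2.projectPoints(np.atleast_2d(X).astype(float),np.array(p['rvec']),t,K,None)[0][:,0]
def tri(ps,uvs):
    A=np.zeros((3,3));b=np.zeros(3)
    for p,uv in zip(ps,uvs):
        K,Rm,t=cam(p);c=-Rm.T@t;d=plane(p,uv,0)[0]-c;d/=np.linalg.norm(d);M=np.eye(3)-np.outer(d,d);A+=M;b+=M@c
    return np.linalg.solve(A,b)
E
python3 - <<'E'
from h import *; from bench import robot
a=cv2.imread("pics/top0.png")[130:280,90:330]; b=cv2.imread("pics/scene0.png")[160:330,100:330]
cv2.imwrite("pics/c1.png",np.vstack([cv2.resize(a,None,fx=3.3,fy=3.3,interpolation=cv2.INTER_CUBIC)[:, :760]]))
cv2.imwrite("pics/c2.png",cv2.resize(b,None,fx=3.3,fy=3.3,interpolation=cv2.INTER_CUBIC))
pt=robot.camera_params("top");ps=robot.camera_params("scene")
for n,p in(("top",pt),("scene",ps)):
    im=cv2.imread(f"pics/{n}0.png");h=cv2.cvtColor(im,cv2.COLOR_BGR2HSV)
    for nm,lo,hi in(("blue",(105,120,40),(125,255,255)),("white",(0,0,170),(40,70,255)),("orange",(3,150,120),(14,255,255))):
        m=cv2.inRange(h,lo,hi); cs,_=cv2.findContours(m,0,2)
        for c in sorted(cs,key=cv2.contourArea)[::-1][:3 if nm!="white" else 8]:
            A=cv2.contourArea(c)
            if A>12: print(n,nm,A,np.round(cv2.minAreaRect(c)[0],1),np.round(cv2.boxPoints(cv2.minAreaRect(c)),1).tolist() if A>150 else "")
E
```

```text
top blue 2633.0 [157.5 178.9] [[119.80000305175781, 172.89999389648438], [163.0, 141.1999969482422], [195.1999969482422, 185.0], [152.0, 216.6999969482422]]
top blue 62.0 [206.5 107.5] 
top white 6300.5 [344.5 154.6] [[278.8999938964844, 157.1999969482422], [301.5, 105.0], [410.1000061035156, 152.0], [387.5, 204.10000610351562]]
top white 4476.0 [408.8  32. ] [[368.29998779296875, 0.4000000059604645], [446.6000061035156, -2.700000047683716], [449.29998779296875, 63.5], [370.8999938964844, 66.69999694824219]]
top white 4406.5 [484.  113.5] [[457.0, 65.0], [511.0, 65.0], [511.0, 162.0], [457.0, 162.0]]
top white 1370.0 [214.8  59.1] [[164.60000610351562, 52.900001525878906], [264.3999938964844, 48.900001525878906], [265.1000061035156, 65.4000015258789], [165.3000030517578, 69.30000305175781]]
top white 1144.0 [116.5 245. ] [[88.5, 246.5], [118.0, 217.0], [144.5, 243.5], [115.0, 273.0]]
top white 977.0 [235.5 221.5] [[218.0, 204.0], [253.0, 204.0], [253.0, 239.0], [218.0, 239.0]]
top white 829.5 [190.6 364.7] [[143.89999389648438, 359.29998779296875], [231.0, 340.5], [237.39999389648438
[... 761 characters left out ...]
8964844]]
scene white 2324.5 [180.  360.5] [[148.0, 338.0], [212.0, 338.0], [212.0, 383.0], [148.0, 383.0]]
scene white 1914.0 [254. 234.] [[227.0, 211.0], [281.0, 211.0], [281.0, 257.0], [227.0, 257.0]]
scene white 1035.0 [ 33.3 353.5] [[-7.599999904632568, 324.20001220703125], [1.2999999523162842, 314.6000061035156], [74.19999694824219, 382.79998779296875], [65.19999694824219, 392.3999938964844]]
scene white 916.5 [ 10.  295.8] [[-19.700000762939453, 291.0], [0.699999988079071, 267.20001220703125], [39.70000076293945, 300.6000061035156], [19.299999237060547, 324.3999938964844]]
scene white 639.0 [27. 12.] [[-0.0, 0.0], [54.0, 0.0], [54.0, 24.0], [0.0, 24.0]]
scene orange 75.0 [298.7 188. ]
```

View pics/c1.png

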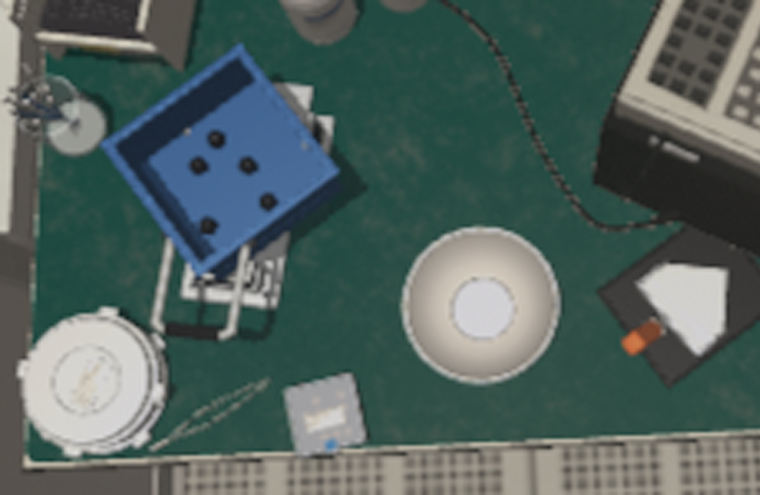

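View pics/c2.png

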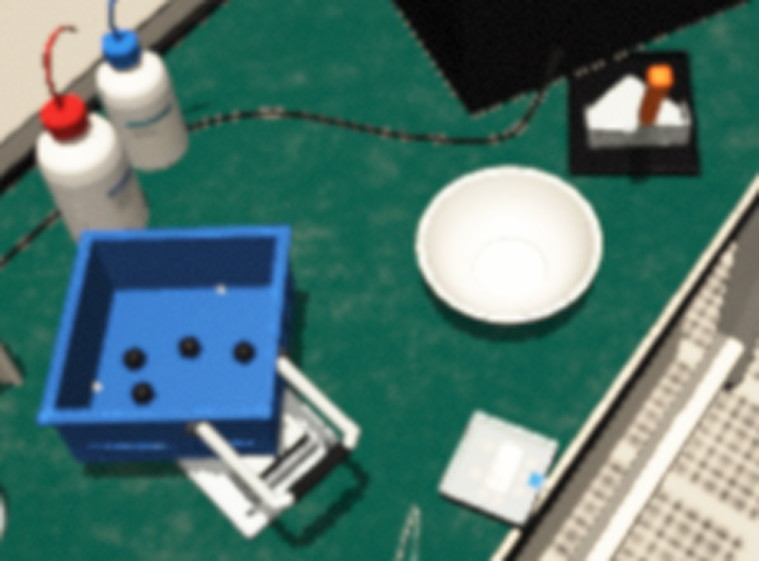

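The crops show the bin's rim corners at (121,174), (163,144), (193,182) and (151.5,214) in the top view. The handle bar's middle is at (148,230) and the dish rim is clear. The tray's visible corners are (271,219), (299,198) and (293,247), and the scoop's orange grip tip is at (282,234).

Run:
```python
from h import *; from bench import robot
pt=robot.camera_params("top");ps=robot.camera_params("scene")
c=lambda l:np.array(l)/3.3+[90,130]
d=lambda l:np.array(l)/3.3+[100,160]
np.set_printoptions(precision=4,suppress=True)
rim=plane(pt,c([(103,145),(240,45),(340,172),(203,277)]),.111);print("rim",rim,rim.mean(0),np.linalg.norm(rim[1]-rim[3]),np.linalg.norm(rim[0]-rim[2]))
v=rim[1]-rim[3];print("yaw",np.arctan2(v[1],v[0])); w=rim[0]-rim[2];print("yaw2",np.arctan2(w[1],w[0])-np.pi/2)
rs=plane(ps,d([(45,415),(88,232),(288,230),(283,410)]),.111);print("rim scene",rs,rs.mean(0))
h=plane(pt,c([(163,330),(220,332)]),.098);print("handle",h,h.mean(0))
tr=plane(pt,c([(598,293),(688,227),(670,386)]),.012);print("tray",tr)
tr=plane(ps,d([(573,70),(572,173),(699,174),(683,53)]),.012);print("tray scene",tr,tr.mean(0))
print("grip top",tri([pt,ps],[c((633,344)),d((660,75))]))
bl=plane(pt,c([(638,285),(652,265),(727,270),(725,335),(695,355)]),.01);print("blade",bl)
for n,p in(("top",pt),("scene",ps)):
    im=cv2.imread(f"pics/{n}0.png")
for p,u in((pt,c([(402,305),(559,305),(481,227),(481,382)])),(ps,d([(417,240),(602,243),(510,167),(508,322)]))):
    X=plane(p,u,.045);print("dish",X,X.mean(0))
print("chip",plane(pt,c((325,415)),.019))
```

```text
rim [[0.6141 0.2541 0.111 ]
 [0.6988 0.1381 0.111 ]
 [0.5811 0.0523 0.111 ]
 [0.4963 0.1671 0.111 ]] [0.5976 0.1529 0.111 ] 0.20453565695333736 0.20450359874735372
yaw -0.14206886245338476
yaw2 -0.16189348712900387
rim scene [[0.6143 0.2541 0.111 ]
 [0.6953 0.1409 0.111 ]
 [0.5802 0.0604 0.111 ]
 [0.4922 0.1668 0.111 ]] [0.5955 0.1555 0.111 ]
handle [[0.4552 0.2035 0.098 ]
 [0.4513 0.1559 0.098 ]] [0.4533 0.1797 0.098 ]
tray [[ 0.4812 -0.1661  0.012 ]
 [ 0.5388 -0.2528  0.012 ]
 [ 0.3942 -0.2261  0.012 ]]
tray scene [[ 0.5399 -0.2547  0.012 ]
 [ 0.4792 -0.1585  0.012 ]
 [ 0.3919 -0.2167  0.012 ]
 [ 0.4695 -0.3272  0.012 ]] [ 0.4701 -0.2393  0.012 ]
grip top [ 0.4222 -0.1838  0.1474]
blade [[ 0.4872 -0.2033  0.01  ]
 [ 0.5052 -0.2174  0.01  ]
 [ 0.4974 -0.286   0.01  ]
 [ 0.4378 -0.2795  0.01  ]
 [ 0.421  -0.2509  0.01  ]]
dish [[ 0.474   0.0095  0.045 ]
 [ 0.4677 -0.1292  0.045 ]
 [ 0.5411 -0.0627  0.045 ]
 [ 0.4034 -0.058   0.045 ]] [ 0.4716 -0.0601  0.045 ]
dish [[ 0.5301 -0.0169  0.045 ]
 [ 0.4121 -0.094   0.045 ]
 [ 0.5109 -0.1143  0.045 ]
 [ 0.4323  0.0027  0.045 ]] [ 0.4713 -0.0556  0.045 ]
chip [[0.3824 0.0829 0.019 ]]
```

```bash
cat >> h.py <<'E'
def toolR(yaw,tilt):  # tool y = scoop y, wrist leaning back from the nose by tilt (deg)
    n=np.array([np.cos(yaw),np.sin(yaw),0]);t=np.radians(tilt)
    z=np.sin(t)*n-np.cos(t)*np.array([0,0,1]);y=np.array([-n[1],n[0],0]);return np.c_[np.cross(y,z),y,z]
def delta(s,g,yaw,tilt):
    "rows entry from state s to grasp point g"
    R0=R.from_quat(s['eef_rot']).as_matrix();R1=toolR(yaw,tilt);t=np.array(g)-.18*R1[:,2]
    return np.round(R0.T@(t-s['eef_pos'])/.04,2).tolist(),np.round(np.degrees(R.from_matrix(R0.T@R1).as_rotvec()),1).tolist(),np.round(t,3).tolist()
def show(s):
    Rm=R.from_quat(s['eef_rot']).as_matrix();print("t",round(s['clock'],2),"grasp",np.round(s['eef_pos']+.18*Rm[:,2],4),"F",np.round(s['wrist_force'],1),"w",round(s['width'],4),"gf",round(s['grasp_force'],1))
    print("  q",np.round(s['q'],2),"yaw",round(np.arctan2(-Rm[0,1],Rm[1,1]),3),"z",np.round(Rm[:,2],3))
E
python3 - <<'E'
from h import *; from bench import robot
s=robot.read_state();show(s)
pt=robot.camera_params("top")
print("box",plane(pt,np.array([(597,183),(612,105)])/3.3+[90,130],0), plane(pt,np.array([(612,105)])/3.3+[90,130],.215))
yh=-.16-np.pi/2
print(delta(s,(.47,-.1,.30),yh+.6,0)); print(delta(s,(.451,.178,.22),yh,0)); print(delta(s,(.451,.178,.10),yh,0))
E
```

```text
t 0.1 grasp [ 0.2755 -0.6158  0.224 ] F [-0.2  0.1  0.5] w 0.0941 gf 0.0
  q [ 1.    0.43  0.07  1.61 -0.03  1.11 -0.07] yaw -2.721 z [-0.001  0.001 -1.   ]
box [[ 0.58723454 -0.17163574  0.        ]
 [ 0.66319186 -0.19026011  0.        ]] [[ 0.5983767  -0.17392325  0.215     ]]
([9.7, -9.79, -1.89], [-0.1, -0.0, -91.1], [0.47, -0.1, 0.48])
([12.11, -16.33, 0.12], [-0.1, -0.0, -56.7], [0.451, 0.178, 0.4])
([12.11, -16.32, 3.12], [-0.1, -0.0, -56.7], [0.451, 0.178, 0.28])
```

```bash
python3 -m handwheel '[[[2,-2,-1],[0,0,-8]],[[3,-3,-1.9],[0,0,-12]],[[4,-4,-1.9],[0,0,-18]],[[5,-5,-1.9],[0,0,-24]],[[6,-6,-1.9],[0,0,-30]],[[7,-7,-1.9],[0,0,-36]],[[8,-8,-1.9],[0,0,-42]],[[9,-9,-1.9],[0,0,-48]],[[9.7,-10,-1.9],[0,0,-52]],[[10.2,-11,-1.5],[0,0,-56]],[[10.6,-12,-1.2],[0,0,-57]],[[11,-13,-1],[0,0,-57]],[[11.5,-14,-0.6],[0,0,-57]],[[11.8,-15,-0.3],[0,0,-57]],[[12.1,-16,0],[0,0,-57]],[[12.1,-16.3,0.1],[0,0,-57]],[[12.1,-16.3,0.1],[0,0,-57]],[[12.1,-16.3,0.1],[0,0,-57]],[[12.1,-16.3,0.1],[0,0,-57]]]' 0.45
python3 - <<'E'
from h import *; from bench import robot
s=robot.read_state();show(s)
im=robot.camera("wrist");p=robot.camera_params("wrist");cv2.imwrite("pics/w1.png",im[:,:,::-1])
for g in((.451,.178,.098),):print(proj(p,np.array(g)))
np.save("w1.npy",p)
print(delta(s,(.451,.178,.098),-.16-np.pi/2,0))
E
```

```text
clock: 2.0
eef_pos: [0.4509, 0.1773, 0.4003]
eef_rot: [0.759, 0.651, -0.0, -0.0]
wrist_force: [0.2, -0.8, -0.2]
width: 0.0423
grasp_force: 0.0
t 2.0 grasp [0.4507 0.1773 0.2203] F [ 0.2 -0.8 -0.2] w 0.0423 gf 0.0
  q [ 0.11  0.17 -0.68  1.99  0.13  1.02 -0.78] yaw -1.724 z [-0.001 -0.    -1.   ]
[[249.33664613 189.84529702]]
([0.02, 0.0, 3.06], [-0.1, 0.0, 0.4], [0.451, 0.178, 0.278])
```

View pics/w1.png

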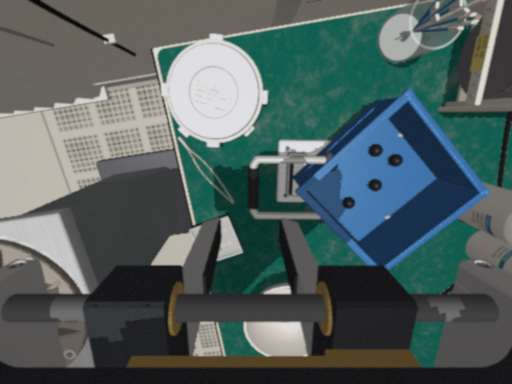

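The bar is at (253,187), spanning rows 168–208. It is about 4 px from the predicted (249,190). The bin rim corners are at (296,188), (410,92), (487,190) and (383,270).

Run:
```python
from h import *; from bench import robot
p=np.load("w1.npy",allow_pickle=True).item();s=robot.read_state()
print(plane(p,[(253,187)],.098)); r=plane(p,[(296,188),(410,92),(487,190),(383,270)],.111);print(r,r.mean(0));v=r[2]-r[0];w=r[1]-r[3];print(np.arctan2(v[1],v[0]),np.arctan2(w[1],w[0])-np.pi/2)
im=cv2.imread("pics/w1.png")
print(delta(s,plane(p,[(253,187)],.098)[0],-.16-np.pi/2,0))
print(np.round(plane(p,[(282,322)],.0),3))
```

```text
[[0.45549987 0.18059732 0.098     ]]
[[0.50048002 0.17600184 0.111     ]
 [0.6181848  0.25377276 0.111     ]
 [0.69979313 0.14255009 0.111     ]
 [0.58951477 0.06241351 0.111     ]] [0.60199318 0.15868455 0.111     ]
-0.16628542882181108 -0.14871688559346086
([0.12, 0.09, 3.06], [-0.0, 0.0, 0.3], [0.455, 0.181, 0.278])
[[ 0.466 -0.095  0.   ]]
```

```bash
python3 -m handwheel '[[[0.1,0.08,1],[0,0,0]],[[0.1,0.08,2],[0,0,0]],[[0.1,0.08,2.6],[0,0,0]],[[0.1,0.08,2.9],[0,0,0]],[[0.1,0.08,3.08],[0,0,0]],[[0.1,0.08,3.08],[0,0,0]],[[0.1,0.08,3.08],[0,0,0]]]' && python3 -m handwheel '[[[0,0,0],[0,0,0]],[[0,0,0],[0,0,0]],[[0,0,0],[0,0,0]],[[0,0,0],[0,0,0]],[[0,0,0],[0,0,0]],[[0,0,0],[0,0,0]]]' 0 50
python3 - <<'E'
from h import *; from bench import robot
s=robot.read_state();show(s)
th=np.linspace(0,.47,13)
# shift along stand x and z
a=.331+th; dx=-.209*np.cos(a)+.209*np.cos(.331); dz=.209*np.sin(a)-.209*np.sin(.331)
print(np.round(np.c_[dx,-dz]/.04,2).tolist())
E
```

```text
clock: 2.75
eef_pos: [0.4554, 0.1801, 0.2785]
eef_rot: [0.76, 0.65, 0.001, 0.0]
wrist_force: [0.4, -0.1, -0.1]
width: 0.0421
grasp_force: 0.0
clock: 3.35
eef_pos: [0.4547, 0.1803, 0.2776]
eef_rot: [0.76, 0.65, -0.0, -0.0]
wrist_force: [-3.5, -0.0, 5.9]
width: 0.0107
grasp_force: 50.0
t 3.35 grasp [0.4546 0.1803 0.0976] F [-3.5 -0.   5.9] w 0.0107 gf 50.0
  q [ 0.03  0.36 -0.63  2.1   0.3   0.78 -0.94] yaw -1.726 z [-0. -0. -1.]
[[0.0, -0.0], [0.07, -0.19], [0.15, -0.38], [0.23, -0.57], [0.33, -0.75], [0.42, -0.93], [0.53, -1.1], [0.64, -1.27], [0.76, -1.44], [0.89, -1.6], [1.02, -1.76], [1.16, -1.91], [1.3, -2.05]]
```

```bash
python3 -m handwheel '[[[0,0.07,-0.19],[0,0,0]],[[0,0.15,-0.38],[0,0,0]],[[0,0.23,-0.57],[0,0,0]],[[0,0.33,-0.75],[0,0,0]],[[0,0.42,-0.93],[0,0,0]],[[0,0.53,-1.1],[0,0,0]],[[0,0.64,-1.27],[0,0,0]],[[0,0.76,-1.44],[0,0,0]],[[0,0.89,-1.6],[0,0,0]],[[0,1.02,-1.76],[0,0,0]],[[0,1.16,-1.91],[0,0,0]],[[0,1.3,-2.05],[0,0,0]],[[0,1.35,-2.12],[0,0,0]],[[0,1.35,-2.12],[0,0,0]],[[0,1.35,-2.12],[0,0,0]],[[0,1.35,-2.12],[0,0,0]]]'
python3 - <<'E'
from h import *; from bench import robot
s=robot.read_state();show(s)
E
```

```text
clock: 4.95
eef_pos: [0.5071, 0.1721, 0.3626]
eef_rot: [0.76, 0.65, -0.002, -0.001]
wrist_force: [-15.5, 1.6, 1.4]
width: 0.0108
grasp_force: 50.0
t 4.95 grasp [0.5064 0.1719 0.1826] F [-15.5   1.6   1.4] w 0.0108 gf 50.0
  q [ 0.1   0.31 -0.65  1.93  0.22  0.98 -0.81] yaw -1.725 z [-0.003 -0.001 -1.   ]
```

```bash
python3 -m handwheel '[[[0,-0.05,0.05],[0,0,0]],[[0,-0.05,0.05],[0,0,0]],[[0,-0.05,0.05],[0,0,0]],[[0,-0.05,-0.5],[0,0,0]],[[0,-0.05,-1.5],[0,0,0]],[[0,-0.05,-2.5],[0,0,0]],[[0,-0.05,-2.5],[0,0,0]]]' 0.45
python3 - <<'E'
from h import *; from bench import robot
s=robot.read_state();show(s)
g=np.array((.4299,-.1951,.109))
print(delta(s,(.45,0,.28),-1.3,5));print(delta(s,g+[-.0,0,.09],-.975,10))
E
```

```text
clock: 5.65
eef_pos: [0.5073, 0.1728, 0.4677]
eef_rot: [0.76, 0.65, 0.004, 0.002]
wrist_force: [0.3, 0.4, -0.9]
width: 0.0424
grasp_force: 0.0
t 5.65 grasp [0.5086 0.1732 0.2877] F [ 0.3  0.4 -0.9] w 0.0424 gf 0.0
  q [ 0.14  0.2  -0.67  1.81  0.14  1.17 -0.73] yaw -1.726 z [ 0.008  0.002 -1.   ]
([-4.13, -0.91, 0.19], [-0.6, -5.0, -24.4], [0.446, 0.015, 0.459])
([-8.82, -1.04, 2.25], [-3.3, -9.5, -43.0], [0.412, -0.169, 0.376])
```

```bash
python3 -m handwheel '[[[-1,-0.2,0],[0,-1,-6]],[[-2,-0.5,0],[0,-2,-12]],[[-3,-0.7,0.1],[-0.5,-4,-18]],[[-4.1,-0.9,0.2],[-0.6,-5,-24]],[[-5.2,-0.9,0.2],[-1,-6,-30]],[[-6.3,-1,0.3],[-2,-7,-36]],[[-7.4,-1,0.6],[-3,-8,-42]],[[-8.2,-1,1.2],[-3.3,-9.5,-43]],[[-8.8,-1,1.7],[-3.3,-9.5,-43]],[[-8.8,-1,1.7],[-3.3,-9.5,-43]],[[-8.8,-1,1.7],[-3.3,-9.5,-43]],[[-8.8,-1,1.7],[-3.3,-9.5,-43]]]'
python3 - <<'E'
from h import *; from bench import robot
s=robot.read_state();show(s)
im=robot.camera("wrist");p=robot.camera_params("wrist");t=robot.camera("top");s2=robot.camera("scene")
np.save("w2.npy",p)
cv2.imwrite("pics/top2.png",t[:,:,::-1]);cv2.imwrite("pics/scene2.png",s2[:,:,::-1]);cv2.imwrite("pics/w2.png",im[:,:,::-1])
a=cv2.resize(t[130:250,90:220],None,fx=3,fy=3,interpolation=2);b=cv2.resize(s2[200:320,90:220],None,fx=3,fy=3,interpolation=2)
c=np.zeros((360,780,3),np.uint8);c[:,:390]=a;c[:,390:]=b
w=cv2.resize(im,None,fx=.5,fy=.5)
cv2.imwrite("pics/m2.png",c[:,:,::-1])
g=np.array((.4299,-.1951,.109));u=np.array([.561,-.828,0])
print(proj(p,[g,g+.0137*-u+[0,0,.0376], g+.114*u-[0,0,.104]]))
E
```

```text
clock: 6.85
eef_pos: [0.4129, -0.1688, 0.3949]
eef_rot: [0.466, 0.881, -0.043, 0.074]
wrist_force: [0.2, 0.1, 0.9]
width: 0.0421
grasp_force: 0.0
t 6.85 grasp [ 0.4293 -0.1949  0.2176] F [0.2 0.1 0.9] w 0.0421 gf 0.0
  q [ 0.59  0.04 -0.4   2.13  0.19  0.86  0.68] yaw -0.973 z [ 0.091 -0.145 -0.985]
[[250.41565499 178.57650343]
 [250.33859328 181.09527778]
 [250.37479685 219.07959191]]
```

View pics/w2.png

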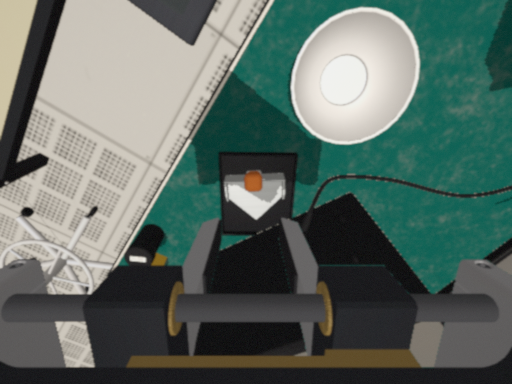

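View pics/m2.png

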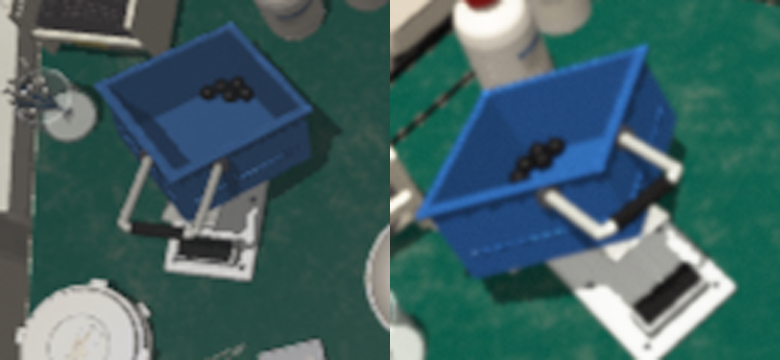

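The wrist view shows the orange grip at (253,178), the blade's shoulders at (225,188) and (285,188), and the nose at (258,221). The other view shows the bin at its stop with all five balls clustered in the low corner.

Run:
```python
from h import *; from bench import robot
np.set_printoptions(precision=4,suppress=True)
p=np.load("w2.npy",allow_pickle=True).item();s=robot.read_state()
im=cv2.imread("pics/w2.png");h=cv2.cvtColor(im,cv2.COLOR_BGR2HSV)
m=cv2.inRange(h,(2,120,60),(16,255,255));m[:150]=0;m[200:]=0
ys,xs=np.nonzero(m);print("orange",xs.min(),xs.max(),ys.min(),ys.max(),xs.mean(),ys.mean())
for y in range(ys.min(),ys.max()+1,3):print(y,xs[ys==y].min(),xs[ys==y].max())
n=plane(p,[(258,221)],.005)[0]
gt=plane(p,[(xs.mean(),ys.mean())],.146)[0]
print("nose",n,"griptop",gt); v=n-gt;print("yaw",np.arctan2(v[1],v[0]),np.hypot(*v[:2]),"exp .128")
tr=plane(p,[(220,155),(296,155),(222,235)],.012);print(tr,np.arctan2(*(tr[2]-tr[0])[1::-1]))
w=cv2.inRange(h,(0,0,110),(180,60,255))[160:225,215:300];ys,xs=np.nonzero(w);print(xs.min()+215,xs.max()+215)
for y in range(20,65,4):
  r=np.nonzero(w[y])[0];print(y+160,(r.min()+215,r.max()+215) if len(r) else"")
```

```text
orange 244 261 171 190 252.87987012987014 180.87662337662337
171 250 256
174 246 259
177 245 261
180 244 261
183 245 261
186 245 261
189 246 260
nose [ 0.5058 -0.2856  0.005 ] griptop [ 0.4241 -0.1825  0.146 ]
yaw -0.9005060912381369 0.13154163767633406 exp .128
[[ 0.3987 -0.2241  0.012 ]
 [ 0.4849 -0.1652  0.012 ]
 [ 0.4708 -0.3361  0.012 ]] -0.9984202956311606
224 285
180 (np.int64(243), np.int64(284))
184 (np.int64(224), np.int64(284))
188 (np.int64(224), np.int64(284))
192 (np.int64(225), np.int64(285))
196 (np.int64(225), np.int64(284))
200 (np.int64(227), np.int64(278))
204 (np.int64(235), np.int64(273))
208 (np.int64(241), np.int64(269))
212 (np.int64(246), np.int64(265))
216 (np.int64(251), np.int64(260))
220 
224
```

Run:
```python
from h import *; from bench import robot
s=robot.read_state()
print(delta(s,(.4315,-.194,.15),-.945,10),delta(s,(.4315,-.194,.109),-.945,10))
```

```text
([0.29, 0.02, 1.67], [-0.6, -0.1, -1.5], [0.413, -0.169, 0.327]) ([0.46, 0.03, 2.68], [-0.6, -0.1, -1.5], [0.413, -0.169, 0.286])
```

```bash
python3 -m handwheel '[[[0.15,0.02,0.8],[-0.6,0,-1.5]],[[0.3,0.02,1.5],[-0.6,0,-1.5]],[[0.36,0.03,2.1],[-0.6,0,-1.5]],[[0.42,0.03,2.5],[-0.6,0,-1.5]],[[0.46,0.03,2.68],[-0.6,0,-1.5]],[[0.46,0.03,2.68],[-0.6,0,-1.5]],[[0.46,0.03,2.68],[-0.6,0,-1.5]]]' 0.45 && python3 -m handwheel '[[[0,0,0],[0,0,0]],[[0,0,0],[0,0,0]],[[0,0,0],[0,0,0]],[[0,0,0],[0,0,0]],[[0,0,0],[0,0,0]],[[0,0,0],[0,0,0]]]' 0 60
python3 - <<'E'
from h import *; from bench import robot
s=robot.read_state();show(s)
print(delta(s,s['eef_pos']+.18*R.from_quat(s['eef_rot']).as_matrix()[:,2]+[0,0,.12],-.945,10))
E
```

```text
clock: 7.7
eef_pos: [0.4132, -0.1692, 0.2862]
eef_rot: [0.454, 0.887, -0.039, 0.076]
wrist_force: [0.4, 0.2, -0.1]
width: 0.0425
grasp_force: 0.0
clock: 8.3
eef_pos: [0.413, -0.1692, 0.2859]
eef_rot: [0.454, 0.887, -0.039, 0.076]
wrist_force: [-1.8, 3.0, 6.1]
width: 0.016
grasp_force: 59.7
t 8.3 grasp [ 0.4309 -0.1943  0.1085] F [-1.8  3.   6.1] w 0.016 gf 59.7
  q [ 0.55  0.21 -0.38  2.24  0.35  0.61  0.53] yaw -0.946 z [ 0.099 -0.139 -0.985]
([-0.5, -0.01, -2.96], [-0.1, -0.2, -0.1], [0.413, -0.169, 0.406])
```

```bash
cat >> h.py <<'E'
YAW=-.157; ORI=np.array([.6004,.1560,0]); GRASP=(np.array([.413,-.1692,.2859]),[.454,.887,-.039,.076])
def scoopgrip(nose,yaw,pitch,off=0.):
    p=np.radians(pitch);n=np.array([np.cos(yaw),np.sin(yaw),0]);z=np.array([0,0,1.])
    x=np.cos(p)*n-np.sin(p)*z; up=np.sin(p)*n+np.cos(p)*z
    return nose-(.114+off)*x+.106*up
def binpt(d,e,l=0,th=.47):
    u=np.array([np.cos(YAW),np.sin(YAW),0]);n=np.array([-u[1],u[0],0]);z=np.array([0,0,1.])
    bx=np.cos(th)*u-np.sin(th)*z;bz=np.sin(th)*u+np.cos(th)*z
    return ORI+.05*u+.03*z+(.042-d)*bx+(.013+e)*bz+l*n
def sdelta(s,nose,yaw,pitch,off=0.): return delta(s,scoopgrip(nose,yaw,pitch,off),yaw,10-pitch)
E
python3 -m handwheel '[[[-0.2,0,-0.5],[0,0,0]],[[-0.3,0,-1.5],[0,0,0]],[[-0.4,0,-2.5],[0,0,0]],[[-0.7,0,-3.5],[0,0,0]],[[-0.9,0,-4.7],[0,0,0]],[[-0.9,0,-5.3],[0,0,0]],[[-0.9,0,-5.3],[0,0,0]]]'
python3 - <<'E'
from h import *; from bench import robot
s=robot.read_state();show(s)
print("corner",binpt(0,0),"bar",ORI-.148*np.array([np.cos(YAW),np.sin(YAW),0]))
a=binpt(.05,.13);print(sdelta(s,a,YAW,27),scoopgrip(a,YAW,27))
print(sdelta(s,a-[.08,0.03,-.03],YAW-.3,10))
im=robot.camera("wrist");cv2.imwrite("pics/w3.png",im[:,:,::-1]);p=robot.camera_params("wrist")
Rm=toolR(-.945,10);g=s['eef_pos']+.18*R.from_quat(s['eef_rot']).as_matrix()[:,2];u=np.array([np.cos(-.945),np.sin(-.945),0]);k=np.array([-u[1],u[0],0])
print(proj(p,[g+.114*u-[0,0,.106],g+.074*u+.04*k-[0,0,.106],g+.074*u-.04*k-[0,0,.106]]))
h=cv2.cvtColor(im,cv2.COLOR_RGB2GRAY)
cv2.imwrite("pics/w3c.png",cv2.resize(im[120:330,150:360],None,fx=2.8,fy=2.8,interpolation=2)[:,:,::-1])
E
```

```text
clock: 9.0
eef_pos: [0.4129, -0.1683, 0.504]
eef_rot: [0.454, 0.887, -0.039, 0.078]
wrist_force: [-0.1, -0.5, -2.0]
width: 0.0159
grasp_force: 59.8
t 9.0 grasp [ 0.4315 -0.1937  0.3267] F [-0.1 -0.5 -2. ] w 0.0159 gf 59.8
  q [ 0.63 -0.07 -0.4   1.98  0.1   1.09  0.81] yaw -0.947 z [ 0.103 -0.141 -0.985]
corner [0.69258546 0.14140678 0.02256916] bar [0.45422028 0.17914066 0.        ]
([2.04, 10.44, 0.28], [2.8, 25.7, -45.6], [0.706, 0.139, 0.479]) [0.65391209 0.14752889 0.30731896]
([4.55, 7.29, -0.58], [-2.4, 9.9, -28.0], [0.542, 0.151, 0.495])
[[250.21285663 266.89017338]
 [285.24875668 239.70962658]
 [215.10069203 239.85408586]]
```

View pics/w3c.png

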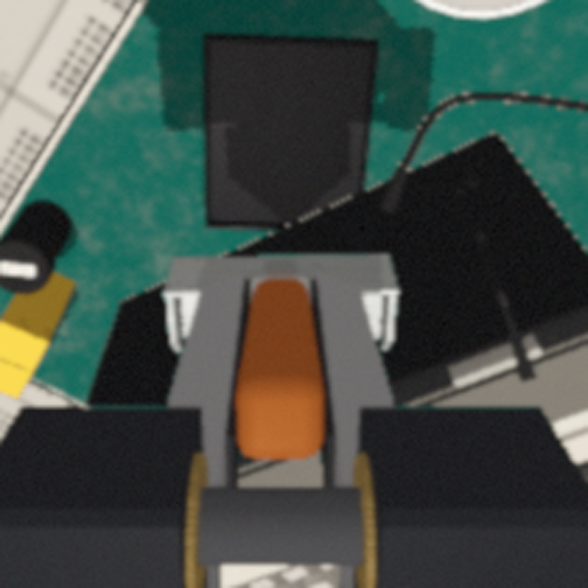

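The scoop is held centred: its back wall spans x 165–398 in the crop, centred at about 281. The tray is empty below. Now over the bin.

```bash
python3 -m handwheel '[[[0.2,0.8,-0.2],[0,2,-4]],[[0.4,1.7,-0.4],[0,4,-8]],[[0.6,2.6,-0.6],[0,6,-12]],[[0.8,3.5,-0.7],[0,8,-16]],[[1.0,4.4,-0.7],[1,10,-20]],[[1.1,5.3,-0.7],[1,12,-24]],[[1.3,6.2,-0.7],[1.5,14,-28]],[[1.5,7.1,-0.7],[2,16,-32]],[[1.6,8.0,-0.6],[2,19,-36]],[[1.8,8.9,-0.5],[2.5,22,-40]],[[1.9,9.7,-0.3],[2.8,24,-44]],[[2.0,10.2,0],[2.8,25.7,-45.6]],[[2.04,10.44,0.2],[2.8,25.7,-45.6]],[[2.04,10.44,0.28],[2.8,25.7,-45.6]],[[2.04,10.44,0.28],[2.8,25.7,-45.6]],[[2.04,10.44,0.28],[2.8,25.7,-45.6]]]'
python3 - <<'E'
from h import *; from bench import robot
s=robot.read_state();show(s)
for d,e in((.05,.06),(.05,.03),(.05,.01),(.05,.0)):print(d,e,sdelta(s,binpt(d,e),YAW,28.5))
for n in("top","scene"):
    im=robot.camera(n);cv2.imwrite(f"pics/{n}4.png",im[:,:,::-1])
t=cv2.imread("pics/top4.png")[120:240,90:240];b=cv2.imread("pics/scene4.png")[170:320,80:240]
cv2.imwrite("pics/m4.png",np.hstack([cv2.resize(t,(400,320),interpolation=2),cv2.resize(b,(400,320),interpolation=2)]))
E
```

```text
clock: 10.65
eef_pos: [0.7052, 0.1382, 0.4759]
eef_rot: [0.078, 0.986, 0.013, -0.149]
wrist_force: [0.7, 0.1, -1.1]
width: 0.0159
grasp_force: 59.8
t 10.65 grasp [0.6526 0.1468 0.304 ] F [ 0.7  0.1 -1.1] w 0.0159 gf 59.8
  q [ 0.14  0.62 -0.66  1.26  0.19  1.63  0.92] yaw -0.158 z [-0.292  0.048 -0.955]
0.05 0.06 ([0.11, 0.03, 1.58], [0.1, 1.3, -0.0], [0.683, 0.143, 0.417])
0.05 0.03 ([0.24, 0.03, 2.32], [0.1, 1.3, -0.0], [0.669, 0.145, 0.39])
0.05 0.01 ([0.32, 0.03, 2.81], [0.1, 1.3, -0.0], [0.66, 0.146, 0.372])
0.05 0.0 ([0.36, 0.02, 3.06], [0.1, 1.3, -0.0], [0.656, 0.147, 0.363])
```

```bash
python3 -m handwheel '[[[0.03,0.03,0.5],[0,0.6,0]],[[0.06,0.03,1],[0,1.2,0]],[[0.11,0.03,1.6],[0,1.3,0]],[[0.18,0.03,2.0],[0,1.3,0]],[[0.24,0.03,2.3],[0,1.3,0]],[[0.29,0.03,2.6],[0,1.3,0]],[[0.33,0.03,2.8],[0,1.3,0]],[[0.33,0.03,2.8],[0,1.3,0]],[[0.33,0.03,2.8],[0,1.3,0]]]'
python3 -m handwheel '[[[0.02,0,0.08],[0,0,0]],[[0.03,0,0.15],[0,0,0]],[[0.04,0,0.22],[0,0,0]],[[0.04,0,0.22],[0,0,0]]]'
python3 - <<'E'
from h import *; from bench import robot
s=robot.read_state();show(s)
for d,e in((.05,0),(.05,-.003),(.05,-.006)):print(d,e,sdelta(s,binpt(d,e),YAW,28.5))
im=robot.camera("top");cv2.imwrite(f"pics/top5.png",cv2.resize(im[120:240,90:240],(750,600),interpolation=2)[:,:,::-1])
E
```

```text
clock: 11.65
eef_pos: [0.6607, 0.1476, 0.3726]
eef_rot: [0.077, 0.984, 0.014, -0.161]
wrist_force: [-0.7, -0.3, 0.5]
width: 0.0156
grasp_force: 59.8
clock: 12.05
eef_pos: [0.6561, 0.1483, 0.3639]
eef_rot: [0.077, 0.984, 0.014, -0.161]
wrist_force: [1.0, -0.0, -1.2]
width: 0.0156
grasp_force: 59.8
t 12.05 grasp [0.5993 0.1576 0.1933] F [ 1.  -0.  -1.2] w 0.0156 gf 59.8
  q [ 0.16  0.63 -0.67  1.5   0.19  1.41  0.89] yaw -0.156 z [-0.315  0.052 -0.948]
0.05 0 ([-0.01, -0.03, 0.01], [0.1, -0.1, 0.1], [0.656, 0.147, 0.363])
0.05 -0.003 ([0.01, -0.03, 0.08], [0.1, -0.1, 0.1], [0.655, 0.147, 0.361])
0.05 -0.006 ([0.02, -0.03, 0.16], [0.1, -0.1, 0.1], [0.653, 0.148, 0.358])
```

```bash
for i in 1 2 3; do python3 -m handwheel '[[[0.005,0,0.025],[0,0,0]],[[0.01,0,0.05],[0,0,0]],[[0.01,0,0.05],[0,0,0]]]' | grep -E "pos|force"; done
```

```text
eef_pos: [0.6554, 0.1486, 0.363]
wrist_force: [0.7, -0.3, 3.5]
grasp_force: 59.9
eef_pos: [0.6547, 0.1489, 0.3627]
wrist_force: [-0.1, -1.4, 17.8]
grasp_force: 60.0
eef_pos: [0.654, 0.1493, 0.3624]
wrist_force: [-0.0, -2.5, 30.8]
grasp_force: 60.0
```

View pics/top5.png

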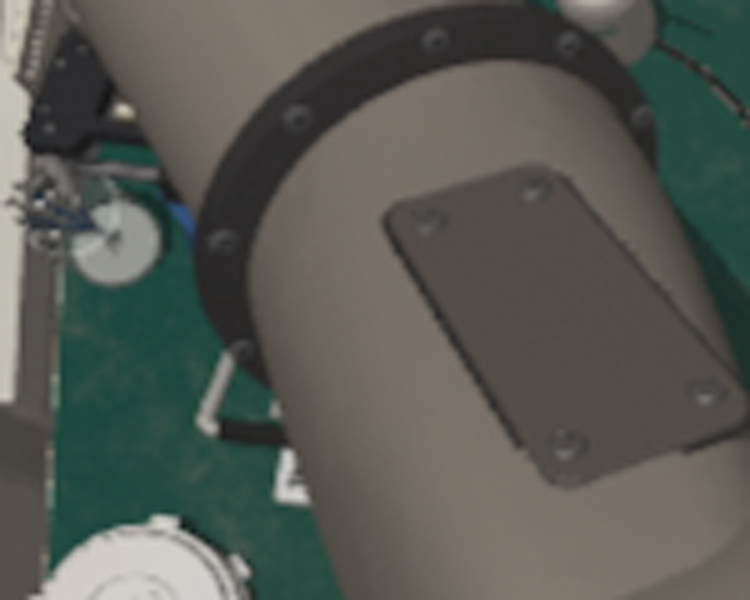

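The arm hides the bin in this view, so I'll go by contact forces: floor contact is confirmed. I'll ease off slightly and slide towards the corner.

```bash
python3 -m handwheel '[[[0,0,-0.04],[0,0,0]],[[-0.1,0,-0.025],[0,0,0]],[[-0.2,0,-0.01],[0,0,0]],[[-0.3,0,0.005],[0,0,0]],[[-0.4,0,0.02],[0,0,0]],[[-0.5,0,0.035],[0,0,0]],[[-0.5,0,0.035],[0,0,0]]]' | grep -E "clock|pos|force"; python3 -m handwheel '[[[-0.1,0,0.015],[0,0,0]],[[-0.2,0,0.03],[0,0,0]],[[-0.3,0,0.045],[0,0,0]],[[-0.4,0,0.06],[0,0,0]],[[-0.5,0,0.075],[0,0,0]],[[-0.5,0,0.075],[0,0,0]]]' | grep -E "pos|force"
python3 - <<'E'
from h import *; from bench import robot
s=robot.read_state();show(s)
for d,e in((0,0),(.0,-.002)):print(d,e,sdelta(s,binpt(d,e),YAW,28.5))
E
```

```text
clock: 13.7
eef_pos: [0.6721, 0.1467, 0.3536]
wrist_force: [-0.7, 0.8, 19.5]
grasp_force: 60.0
eef_pos: [0.6898, 0.1441, 0.3446]
wrist_force: [-1.1, 0.1, 22.0]
grasp_force: 60.0
t 14.3 grasp [0.6336 0.1538 0.1739] F [-1.1  0.1 22. ] w 0.0155 gf 60.0
  q [ 0.14  0.69 -0.65  1.43  0.22  1.41  0.91] yaw -0.156 z [-0.312  0.054 -0.948]
0 0 ([-0.28, -0.06, 0.0], [0.2, 0.0, 0.1], [0.7, 0.14, 0.341])
0.0 -0.002 ([-0.28, -0.06, 0.05], [0.2, 0.0, 0.1], [0.699, 0.14, 0.339])
```

```bash
python3 -m handwheel '[[[-0.08,-0.02,-0.005],[0,0,0]],[[-0.16,-0.03,0.01],[0,0,0]],[[-0.2,-0.03,0.015],[0,0,0]],[[-0.2,-0.03,0.015],[0,0,0]]]' | grep -E "pos|force"; for i in 1 2; do python3 -m handwheel '[[[-0.05,0,0.007],[0,0,0]],[[-0.05,0,0.007],[0,0,0]],[[-0.05,0,0.007],[0,0,0]]]' | grep -E "pos|force"; done
python3 - <<'E'
from h import *; from bench import robot
s=robot.read_state();show(s);print(sdelta(s,binpt(0,0),YAW,28.5))
E
```

```text
eef_pos: [0.6963, 0.1419, 0.3415]
wrist_force: [-6.5, -0.5, 25.5]
grasp_force: 60.0
eef_pos: [0.6974, 0.1419, 0.3413]
wrist_force: [-11.8, -1.2, 35.3]
grasp_force: 60.0
eef_pos: [0.6987, 0.1418, 0.3412]
wrist_force: [-18.3, -3.6, 46.7]
grasp_force: 60.0
t 15.3 grasp [0.6416 0.1512 0.1707] F [-18.3  -3.6  46.7] w 0.0155 gf 60.0
  q [ 0.14  0.71 -0.65  1.41  0.22  1.42  0.91] yaw -0.154 z [-0.317  0.052 -0.947]
([-0.04, -0.03, -0.0], [0.1, -0.3, 0.2], [0.7, 0.14, 0.341])
```

Run:
```python
from h import *; from bench import robot
s=robot.read_state()
for th in (0,3,6,9,12,15,18,21,24,27,30,33,36,39,42):
    t=np.radians(th);r=sdelta(s,binpt(.0025+.04*(1-np.cos(t)),.0005+.077*np.sin(t),.0005),YAW,27-th);print(th,r[0],r[1])
r=sdelta(s,binpt(.0125,.0525)+[0,0,.12],YAW,-15);print(r)
```

```text
0 [0.22, -0.02, 0.04] [0.1, -1.8, 0.2]
3 [0.6, -0.02, 0.08] [0.1, -4.8, 0.2]
6 [0.97, -0.02, 0.15] [0.1, -7.8, 0.2]
9 [1.33, -0.02, 0.24] [0.1, -10.8, 0.2]
12 [1.69, -0.02, 0.34] [0.1, -13.8, 0.2]
15 [2.04, -0.01, 0.46] [0.1, -16.8, 0.2]
18 [2.38, -0.01, 0.61] [0.2, -19.8, 0.2]
21 [2.71, -0.01, 0.77] [0.2, -22.8, 0.2]
24 [3.03, -0.01, 0.95] [0.2, -25.8, 0.2]
27 [3.34, -0.01, 1.15] [0.2, -28.8, 0.2]
30 [3.63, -0.01, 1.36] [0.2, -31.8, 0.2]
33 [3.91, -0.01, 1.6] [0.2, -34.8, 0.2]
36 [4.18, -0.01, 1.84] [0.2, -37.8, 0.2]
39 [4.43, -0.01, 2.11] [0.2, -40.8, 0.2]
42 [4.67, -0.01, 2.39] [0.2, -43.8, 0.1]
([5.62, -0.01, -0.47], [0.2, -43.8, 0.1], [0.494, 0.173, 0.431])
```

```bash
python3 -m handwheel '[[[0.02,0,-0.04],[0,0,0]],[[0.03,0,-0.07],[0,0,0]],[[0.03,0,-0.07],[0,0,0]]]'|grep -E "pos|force"
python3 - <<'E'
from h import *; from bench import robot
s=robot.read_state();show(s)
for th,ex in ((0,0),(3,0),(6,0),(9,0),(12,0),(15,0),(18,0),(21,0),(24,0),(27,.002),(30,.006),(33,.01),(36,.015)):
    t=np.radians(th);r=sdelta(s,binpt(.0025+.04*(1-np.cos(t)),.0005+ex+.077*np.sin(t),.0008),YAW,27-th);print(th,r[0],r[1])
E
```

```text
eef_pos: [0.6986, 0.1414, 0.3413]
wrist_force: [-10.4, -0.5, 15.8]
grasp_force: 60.0
t 15.6 grasp [0.6415 0.1507 0.1709] F [-10.4  -0.5  15.8] w 0.0156 gf 60.0
  q [ 0.14  0.71 -0.65  1.41  0.22  1.42  0.91] yaw -0.155 z [-0.317  0.052 -0.947]
0 [0.22, -0.0, 0.04] [0.1, -1.8, 0.2]
3 [0.6, -0.0, 0.09] [0.1, -4.8, 0.2]
6 [0.97, 0.0, 0.15] [0.1, -7.8, 0.2]
9 [1.33, 0.0, 0.24] [0.1, -10.8, 0.2]
12 [1.69, 0.0, 0.34] [0.1, -13.8, 0.2]
15 [2.04, 0.0, 0.47] [0.1, -16.8, 0.2]
18 [2.38, 0.0, 0.61] [0.1, -19.8, 0.2]
21 [2.71, 0.0, 0.78] [0.1, -22.8, 0.2]
24 [3.03, 0.01, 0.96] [0.1, -25.8, 0.1]
27 [3.33, 0.01, 1.1] [0.1, -28.8, 0.1]
30 [3.61, 0.01, 1.22] [0.2, -31.8, 0.1]
33 [3.88, 0.01, 1.35] [0.2, -34.8, 0.1]
36 [4.13, 0.01, 1.48] [0.2, -37.8, 0.1]
```

```bash
python3 -m handwheel '[[[0.2,0,0.01],[0,-1.8,0]],[[0.4,0,0.04],[0,-3.3,0]],[[0.59,0,0.07],[0,-4.8,0.2]],[[0.78,0,0.1],[0,-6.3,0.2]],[[0.96,0,0.13],[0,-7.8,0.2]],[[1.32,0,0.21],[0,-10.8,0.2]],[[1.68,0,0.31],[0,-13.8,0.2]],[[1.68,0,0.31],[0,-13.8,0.2]]]'|grep -E "pos|force"
python3 - <<'E'
from h import *; from bench import robot
s=robot.read_state();show(s)
for th,ex in ((12,0),(15,0),(18,0),(21,0),(24,0),(27,.002),(30,.006),(33,.01),(36,.015)):
    t=np.radians(th);r=sdelta(s,binpt(.0025+.04*(1-np.cos(t)),.0005+ex+.077*np.sin(t),.0008),YAW,27-th);print(th,r[0],r[1])
E
```

```text
eef_pos: [0.6307, 0.1518, 0.35]
wrist_force: [-2.9, 0.8, -2.0]
grasp_force: 60.0
t 16.4 grasp [0.6159 0.1543 0.1706] F [-2.9  0.8 -2. ] w 0.0159 gf 60.0
  q [ 0.15  0.53 -0.66  1.66  0.3   1.14  0.83] yaw -0.158 z [-0.082  0.014 -0.997]
12 [-0.01, 0.0, -0.0] [0.0, 0.2, -0.0]
15 [0.36, 0.0, 0.03] [0.0, -2.8, -0.0]
18 [0.73, 0.0, 0.09] [0.0, -5.8, -0.0]
21 [1.09, 0.0, 0.17] [0.0, -8.8, -0.0]
24 [1.44, 0.0, 0.27] [0.0, -11.8, -0.0]
27 [1.77, 0.0, 0.34] [0.0, -14.8, -0.0]
30 [2.07, 0.0, 0.38] [0.0, -17.8, -0.0]
33 [2.36, 0.0, 0.45] [0.0, -20.8, -0.0]
36 [2.63, 0.0, 0.51] [0.0, -23.8, -0.0]
```

Tracking is right and the forces are light, so I'll carry on tilting back.

```bash
python3 -m handwheel '[[[0.18,0,0.01],[0,-1.4,0]],[[0.36,0,0.03],[0,-2.8,0]],[[0.55,0,0.06],[0,-4.3,0]],[[0.73,0,0.09],[0,-5.8,0]],[[0.91,0,0.13],[0,-7.3,0]],[[1.09,0,0.17],[0,-8.8,0]],[[1.26,0,0.22],[0,-10.3,0]],[[1.44,0,0.27],[0,-11.8,0]],[[1.77,0,0.34],[0,-14.8,0]],[[2.07,0,0.38],[0,-17.8,0]],[[2.36,0,0.45],[0,-20.8,0]],[[2.63,0,0.51],[0,-23.8,0]],[[2.63,0,0.51],[0,-23.8,0]],[[2.63,0,0.51],[0,-23.8,0]],[[2.63,0,0.51],[0,-23.8,0]],[[2.63,0,0.51],[0,-23.8,0]],[[2.63,0,0.51],[0,-23.8,0]]]'|grep -E "pos|force"
python3 - <<'E'
from h import *; from bench import robot
s=robot.read_state();show(s)
R0=R.from_quat(s['eef_rot']).as_matrix();g=s['eef_pos']+.18*R0[:,2]
for up,ti in((.03,19),(.06,22),(.1,25),(.15,25),(.19,25)):print(delta(s,g+[0,0,up],YAW,ti))
E
```

```text
eef_pos: [0.5282, 0.1679, 0.3383]
wrist_force: [-6.6, 2.3, 2.5]
grasp_force: 60.0
t 18.1 grasp [0.5858 0.1589 0.168 ] F [-6.6  2.3  2.5] w 0.0157 gf 60.0
  q [ 0.03  0.29 -0.59  2.02  0.6   0.69  0.46] yaw -0.161 z [ 0.32  -0.05  -0.946]
([-0.23, 0.0, -0.71], [0.0, -0.1, -0.2], [0.528, 0.168, 0.368])
([-0.24, 0.01, -1.41], [0.0, -3.1, -0.2], [0.519, 0.169, 0.395])
([-0.33, 0.01, -2.34], [0.0, -6.1, -0.2], [0.511, 0.171, 0.431])
([-0.73, 0.01, -3.52], [0.0, -6.1, -0.2], [0.511, 0.171, 0.481])
([-1.06, 0.01, -4.47], [0.0, -6.1, -0.2], [0.511, 0.171, 0.521])
```

```bash
python3 -m handwheel '[[[0.0,0,-0.15],[0,0,0]],[[-0.1,0,-0.4],[0,0,0]],[[-0.23,0,-0.71],[0,0,0]],[[-0.23,0,-1.0],[0,-1.5,0]],[[-0.24,0,-1.41],[0,-3.1,0]],[[-0.28,0,-1.9],[0,-4.6,0]],[[-0.33,0,-2.34],[0,-6.1,0]],[[-0.53,0,-2.9],[0,-6.1,0]],[[-0.73,0,-3.5],[0,-6.1,0]],[[-0.9,0,-4.0],[0,-6.1,0]],[[-1.06,0,-4.4],[0,-6.1,0]],[[-1.06,0,-4.4],[0,-6.1,0]],[[-1.06,0,-4.4],[0,-6.1,0]]]'|grep -E "pos|force"
python3 - <<'E'
from h import *; from bench import robot
s=robot.read_state();show(s)
for n in("top","scene","wrist"):
    im=robot.camera(n);cv2.imwrite(f"pics/{n}6.png",im[:,:,::-1])
t=cv2.imread("pics/top6.png")[100:260,90:290];b=cv2.imread("pics/scene6.png")[130:320,60:300]
w=cv2.imread("pics/wrist6.png")[110:350,110:400]
cv2.imwrite("pics/m6.png",np.hstack([cv2.resize(t,(400,320),interpolation=2),cv2.resize(b,(400,320),interpolation=2)]))
for k,i in(("top",t),("scene",b)):
  pass
E
```

```text
eef_pos: [0.5103, 0.1702, 0.5187]
wrist_force: [-0.3, -0.6, -2.6]
grasp_force: 60.0
t 19.4 grasp [0.5859 0.1582 0.3557] F [-0.3 -0.6 -2.6] w 0.0156 gf 60.0
  q [ 0.1   0.05 -0.64  1.87  0.39  0.91  0.68] yaw -0.16 z [ 0.42  -0.066 -0.905]
```

View pics/m6.png

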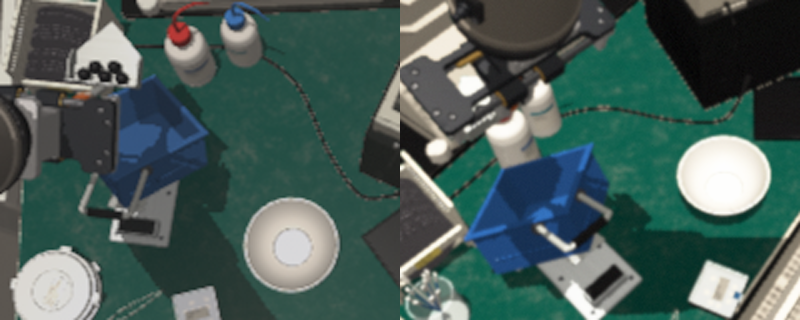

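The top view shows all five black balls on the scoop by the back wall (around (83–122, 66–78) in the composite), and the visible part of the bin floor is empty. Now I'll carry them to the dish.

Run:
```python
from h import *; from bench import robot
s=robot.read_state();show(s)
D=np.array([.4715,-.058,0]);Y=-1.5;u=np.array([np.cos(Y),np.sin(Y),0])
n=D+.012*u
for z in(.24,.1):print(z,sdelta(s,n+[0,0,z],Y,-15))
# via points: same yaw fraction, straight grip line
g0=s['eef_pos']+.18*R.from_quat(s['eef_rot']).as_matrix()[:,2];g1=scoopgrip(n+[0,0,.24],Y,-15)
for f in np.linspace(.1,1,10):print(delta(s,g0+(g1-g0)*f+[0,0,.0],-.16+(Y+.16)*f,25)[:2])
```

```text
t 19.55 grasp [0.5857 0.1581 0.3545] F [ 0.1  0.2 -1.9] w 0.0155 gf 60.0
  q [ 0.1   0.05 -0.64  1.88  0.39  0.91  0.68] yaw -0.16 z [ 0.418 -0.067 -0.906]
0.24 ([1.53, -0.88, 0.43], [32.5, -0.0, 69.6], [0.457, 0.143, 0.476])
0.1 ([3.01, -0.88, 3.6], [32.5, -0.0, 69.6], [0.457, 0.143, 0.336])
([0.27, -0.02, -0.01], [3.3, 0.0, 6.9])
([0.51, -0.04, -0.01], [6.5, 0.0, 13.9])
([0.72, -0.07, 0.01], [9.8, 0.0, 20.9])
([0.9, -0.12, 0.04], [13.0, 0.0, 27.8])
([1.06, -0.18, 0.08], [16.3, 0.0, 34.8])
([1.19, -0.27, 0.13], [19.5, 0.0, 41.7])
([1.3, -0.38, 0.2], [22.8, 0.0, 48.7])
([1.39, -0.51, 0.27], [26.0, 0.0, 55.7])
([1.47, -0.68, 0.35], [29.3, -0.0, 62.6])
([1.53, -0.88, 0.43], [32.5, -0.0, 69.6])
```

```bash
python3 -m handwheel '[[[0.06,0,0],[0.8,0,1.7]],[[0.16,-0.01,0],[2,0,4.2]],[[0.27,-0.02,-0.01],[3.3,0,6.9]],[[0.4,-0.03,-0.01],[4.9,0,10.4]],[[0.51,-0.04,-0.01],[6.5,0,13.9]],[[0.62,-0.05,0],[8.1,0,17.4]],[[0.72,-0.07,0.01],[9.8,0,20.9]],[[0.81,-0.09,0.02],[11.4,0,24.4]],[[0.9,-0.12,0.04],[13,0,27.8]],[[0.98,-0.15,0.06],[14.6,0,31.3]],[[1.06,-0.18,0.08],[16.3,0,34.8]],[[1.13,-0.22,0.1],[17.9,0,38.3]],[[1.19,-0.27,0.13],[19.5,0,41.7]],[[1.25,-0.32,0.16],[21.1,0,45.2]],[[1.3,-0.38,0.2],[22.8,0,48.7]],[[1.35,-0.44,0.23],[24.4,0,52.2]],[[1.39,-0.51,0.27],[26,0,55.7]],[[1.43,-0.59,0.31],[27.6,0,59.1]],[[1.47,-0.68,0.35],[29.3,0,62.6]],[[1.5,-0.78,0.39],[30.9,0,66.1]]]'|grep -E "pos|force"
python3 - <<'E'
from h import *; from bench import robot
s=robot.read_state();show(s)
D=np.array([.4715,-.058,0]);Y=-1.5;u=np.array([np.cos(Y),np.sin(Y),0])
n=D+.012*u
for z in(.24,.17,.1):print(z,sdelta(s,n+[0,0,z],Y,-15))
E
```

```text
eef_pos: [0.4586, 0.1471, 0.4781]
wrist_force: [0.4, -0.1, -1.3]
grasp_force: 60.0
t 21.55 grasp [0.4689 0.0717 0.3149] F [ 0.4 -0.1 -1.3] w 0.016 gf 60.0
  q [-0.02  0.13 -0.6   1.89  0.46  1.39 -0.63] yaw -1.436 z [ 0.057 -0.419 -0.906]
0.24 ([-0.06, -0.05, 0.09], [1.6, -0.0, 3.3], [0.457, 0.143, 0.476])
0.17 ([0.68, -0.05, 1.67], [1.6, -0.0, 3.3], [0.457, 0.143, 0.406])
0.1 ([1.42, -0.05, 3.26], [1.6, -0.0, 3.3], [0.457, 0.143, 0.336])
```

```bash
python3 -m handwheel '[[[0,-0.05,0.15],[1.6,0,3.3]],[[0.15,-0.05,0.5],[1.6,0,3.3]],[[0.35,-0.05,1.0],[1.6,0,3.3]],[[0.6,-0.05,1.5],[1.6,0,3.3]],[[0.85,-0.05,2],[1.6,0,3.3]],[[1.1,-0.05,2.5],[1.6,0,3.3]],[[1.28,-0.05,2.9],[1.6,0,3.3]],[[1.38,-0.05,3.15],[1.6,0,3.3]],[[1.42,-0.05,3.26],[1.6,0,3.3]],[[1.42,-0.05,3.26],[1.6,0,3.3]],[[1.42,-0.05,3.26],[1.6,0,3.3]]]'|grep -E "pos|force"
python3 - <<'E'
from h import *; from bench import robot
s=robot.read_state();show(s)
D=np.array([.4715,-.058,0]);Y=-1.5;u=np.array([np.cos(Y),np.sin(Y),0])
n=D+.012*u
for p,z in((-10,.09),(-5,.08),(0,.07),(5,.065),(10,.06),(15,.06),(20,.06),(25,.06),(30,.06)):print(p,sdelta(s,n+[0,0,z],Y,p))
im=robot.camera("top");b=cv2.inRange(im,(0,0,0),(45,45,45));
cv2.imwrite("pics/top7.png",im[:,:,::-1])
E
```

```text
eef_pos: [0.4575, 0.1434, 0.3373]
wrist_force: [0.3, 1.0, -1.6]
grasp_force: 60.0
t 22.65 grasp [0.4632 0.0677 0.1741] F [ 0.3  1.  -1.6] w 0.0154 gf 60.0
  q [-0.06  0.29 -0.58  2.04  0.57  1.17 -0.89] yaw -1.497 z [ 0.032 -0.421 -0.907]
-10 ([-0.56, -0.01, 0.08], [0.1, 5.0, 0.1], [0.459, 0.122, 0.344])
-5 ([-1.14, -0.01, 0.19], [0.1, 10.0, 0.1], [0.46, 0.099, 0.35])
0 ([-1.72, -0.01, 0.36], [0.1, 15.0, 0.1], [0.462, 0.075, 0.353])
5 ([-2.37, -0.01, 0.48], [0.1, 20.0, 0.1], [0.464, 0.05, 0.36])
10 ([-3.0, -0.02, 0.66], [0.1, 25.0, 0.2], [0.466, 0.024, 0.364])
15 ([-3.69, -0.02, 0.78], [0.1, 30.0, 0.2], [0.468, -0.003, 0.371])
20 ([-4.36, -0.02, 0.97], [0.1, 35.0, 0.2], [0.47, -0.03, 0.376])
25 ([-5.01, -0.02, 1.21], [0.1, 40.0, 0.2], [0.472, -0.058, 0.378])
30 ([-5.64, -0.02, 1.5], [0.1, 45.0, 0.2], [0.473, -0.086, 0.378])
```

```bash
python3 -m handwheel '[[[-0.28,0,0.04],[0,2.5,0]],[[-0.56,0,0.08],[0,5,0]],[[-0.85,0,0.13],[0,7.5,0]],[[-1.14,0,0.19],[0,10,0]],[[-1.43,0,0.27],[0,12.5,0]],[[-1.72,0,0.36],[0,15,0]],[[-2.05,0,0.42],[0,17.5,0]],[[-2.37,0,0.48],[0,20,0]],[[-2.69,0,0.57],[0,22.5,0]],[[-3,0,0.66],[0,25,0]],[[-3,0,0.66],[0,25,0]],[[-3,0,0.66],[0,25,0]],[[-3.35,0,0.72],[0,27.5,0]],[[-3.69,0,0.78],[0,30,0]],[[-4.03,0,0.87],[0,32.5,0]],[[-4.36,0,0.97],[0,35,0]],[[-4.69,0,1.09],[0,37.5,0]],[[-5.01,0,1.21],[0,40,0]],[[-5.64,0,1.5],[0,45,0]],[[-5.64,0,1.5],[0,45,0]]]'|grep -E "pos|force"; python3 -m handwheel '[[[0,0,0],[0,0,0]],[[0,0,0],[0,0,0]],[[0,0,0],[0,0,0]],[[0,0,-1],[0,0,0]],[[0,0,-2],[0,-3,0]],[[0,0,-3],[0,-6,0]],[[0,0,-4],[0,-10,0]],[[0,0,-4],[0,-14,0]]]' |grep -E "pos|force"
python3 - <<'E'
from h import *; from bench import robot
s=robot.read_state();show(s)
im=robot.camera("top");cv2.imwrite("pics/top8.png",im[:,:,::-1]);sc=robot.camera("scene");cv2.imwrite("pics/scene8.png",sc[:,:,::-1]);p=robot.camera_params("scene")
m=cv2.inRange(sc[205:262,222:286],(0,0,0),(60,60,60));n,l,st,c=cv2.connectedComponentsWithStats(m)
print(st[1:].tolist(),c[1:].round(1).tolist())
ax=cv2.inRange(cv2.cvtColor(sc,cv2.COLOR_RGB2HSV),(0,0,170),(40,70,255))[150:270,215:300];ys,xs=np.nonzero(ax);print(xs.min()+215,xs.max()+215,ys.min()+150,ys.max()+150)
E
```

```text
eef_pos: [0.4744, -0.0884, 0.3773]
wrist_force: [0.3, 0.3, -1.2]
grasp_force: 60.0
eef_pos: [0.4788, -0.1412, 0.5328]
wrist_force: [0.8, -0.4, -2.5]
grasp_force: 60.0
t 25.5 grasp [ 0.4787 -0.1234  0.3537] F [ 0.8 -0.4 -2.5] w 0.0156 gf 60.0
  q [ 0.65  0.08 -0.49  1.78 -0.06  1.31  0.26] yaw -1.499 z [-0.001  0.099 -0.995]
[[22, 0, 42, 22, 352], [32, 29, 6, 13, 29], [26, 30, 4, 8, 22], [8, 44, 47, 13, 145]] [[50.5, 5.9], [35.0, 34.8], [27.6, 33.2], [30.8, 52.7]]
227 299 211 269
```

Run:
```python
from h import *; from bench import robot
s=robot.read_state()
G=np.array([.4309,-.1943,.1085])
print(delta(s,G+[0,0,.22],-.945,10))
```

```text
([-0.68, -1.69, 0.51], [-1.0, -15.4, -31.6], [0.413, -0.169, 0.506])
```

```bash
python3 -m handwheel '[[[-0.1,-0.3,-0.1],[0,-3,-6]],[[-0.2,-0.6,-0.1],[-0.3,-6,-12]],[[-0.4,-1,0.1],[-0.5,-9,-18]],[[-0.5,-1.4,0.3],[-0.8,-12,-25]],[[-0.68,-1.69,0.51],[-1,-15.4,-31.6]],[[-0.68,-1.69,0.51],[-1,-15.4,-31.6]],[[-0.68,-1.69,0.51],[-1,-15.4,-31.6]],[[-0.68,-1.69,0.51],[-1,-15.4,-31.6]]]'|grep -E "pos|force"
python3 - <<'E'
from h import *; from bench import robot
s=robot.read_state();show(s)
G=np.array([.4309,-.1943,.1085])
for z in(.06,.01,.001):print(delta(s,G+[0,0,z],-.945,10))
sc=robot.camera("scene");t=robot.camera("top");cv2.imwrite("pics/top9.png",t[:,:,::-1]);cv2.imwrite("pics/scene9.png",sc[:,:,::-1])
a=cv2.resize(t[130:270,90:330],(400,233),interpolation=2);b=cv2.resize(sc[205:265,220:290],(400,343),interpolation=2)
c=np.zeros((343,800,3),np.uint8);c[:233,:400]=a;c[:,400:]=b;cv2.imwrite("pics/m9.png",c[:,:,::-1])
E
```

```text
eef_pos: [0.4133, -0.1698, 0.5049]
wrist_force: [0.4, -0.5, -1.2]
grasp_force: 60.0
t 26.4 grasp [ 0.4309 -0.1943  0.3275] F [ 0.4 -0.5 -1.2] w 0.0155 gf 60.0
  q [ 0.7  -0.06 -0.46  1.98  0.09  1.09  0.82] yaw -0.949 z [ 0.098 -0.136 -0.986]
([0.7, -0.0, 3.92], [-0.0, -0.3, -0.2], [0.413, -0.169, 0.346])
([0.9, -0.0, 5.15], [-0.0, -0.3, -0.2], [0.413, -0.169, 0.296])
([0.94, -0.0, 5.37], [-0.0, -0.3, -0.2], [0.413, -0.169, 0.287])
```

View pics/m9.png

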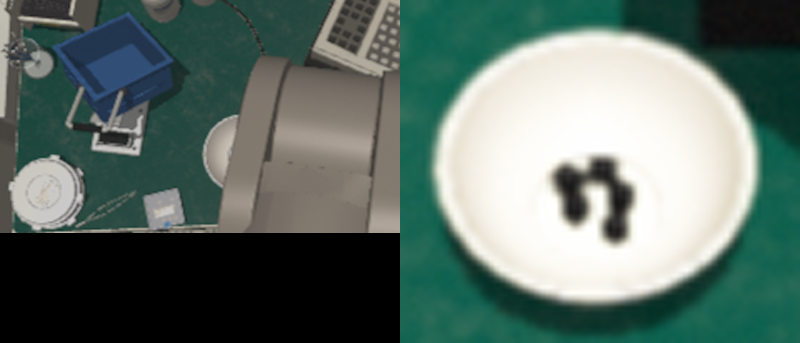

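The dish holds five balls, at (567,180), (575,212), (602,168), (622,195) and (617,232) in the crop, and the bin is empty. Next the scoop goes back into its tray.

```bash
python3 -m handwheel '[[[0.15,0,0.8],[0,0,0]],[[0.3,0,1.6],[0,0,0]],[[0.45,0,2.5],[0,0,0]],[[0.6,0,3.3],[0,0,0]],[[0.7,0,3.92],[0,0,0]],[[0.8,0,4.5],[0,0,0]],[[0.86,0,4.9],[0,0,0]],[[0.9,0,5.15],[0,0,0]],[[0.9,0,5.15],[0,0,0]],[[0.9,0,5.15],[0,0,0]]]'|grep -E "pos|force"
for i in 1 2; do python3 -m handwheel '[[[0.01,0,0.06],[0,0,0]],[[0.02,0,0.1],[0,0,0]],[[0.02,0,0.1],[0,0,0]]]'|grep -E "pos|force";done
python3 - <<'E'
from h import *; from bench import robot
s=robot.read_state();show(s)
E
```

```text
eef_pos: [0.4126, -0.17, 0.2962]
wrist_force: [-0.3, 0.7, -1.0]
grasp_force: 60.0
eef_pos: [0.4122, -0.1699, 0.2918]
wrist_force: [-0.7, 0.2, -1.4]
grasp_force: 60.0
eef_pos: [0.412, -0.1698, 0.2873]
wrist_force: [0.1, -0.1, -0.6]
grasp_force: 60.0
t 28.1 grasp [ 0.4297 -0.1946  0.1099] F [ 0.1 -0.1 -0.6] w 0.0158 gf 60.0
  q [ 0.63  0.21 -0.46  2.24  0.37  0.62  0.51] yaw -0.947 z [ 0.098 -0.138 -0.986]
```

```bash
for i in 1 2; do python3 -m handwheel '[[[0.005,0,0.02],[0,0,0]],[[0.005,0,0.03],[0,0,0]],[[0.005,0,0.03],[0,0,0]]]'|grep -E "pos|wrist_force";done
python3 -m handwheel '[[[0,0,0],[0,0,0]],[[0,0,0],[0,0,0]],[[0,0,0],[0,0,0]],[[0,0,0],[0,0,0]],[[-0.1,0,-0.5],[0,0,0]],[[-0.18,0,-1],[0,0,0]],[[-0.35,0,-2],[0,0,0]],[[-0.5,0,-3],[0,0,0]],[[-0.8,0,-4.5],[0,0,0]],[[-0.8,0,-4.5],[0,0,0]],[[-0.8,0,-4.5],[0,0,0]]]' 0.45|grep -E "pos|wrist_force"
python3 - <<'E'
from h import *; from bench import robot
s=robot.read_state();show(s)
im=robot.camera("wrist");p=robot.camera_params("wrist");t=robot.camera("scene")
h=cv2.cvtColor(im,cv2.COLOR_RGB2HSV)
m=cv2.inRange(h,(2,120,60),(16,255,255));m[:140]=0;m[260:]=0
ys,xs=np.nonzero(m);print("orange",xs.min(),xs.max(),ys.min(),ys.max(),plane(p,[(xs.mean(),ys.mean())],.146))
c=np.zeros((384,700,3),np.uint8);c[:,:350]=im[:,100:450];c[:,350:]=cv2.resize(t[150:270,220:330],(350,384),interpolation=2)
cv2.imwrite("pics/m10.png",c[:,:,::-1])
E
```

```text
eef_pos: [0.4121, -0.1698, 0.2863]
wrist_force: [0.3, 0.1, -0.5]
eef_pos: [0.4121, -0.1695, 0.2859]
wrist_force: [-12.9, 9.1, 26.4]
eef_pos: [0.413, -0.1706, 0.4697]
wrist_force: [-0.2, -1.1, -0.9]
t 29.8 grasp [ 0.4314 -0.1958  0.2924] F [-0.2 -1.1 -0.9] w 0.0421 gf 0.0
  q [ 0.71 -0.03 -0.49  2.03  0.12  1.01  0.79] yaw -0.948 z [ 0.102 -0.14  -0.985]
orange 242 257 145 159 [[ 0.42043025 -0.18204035  0.146     ]]
```

View pics/m10.png

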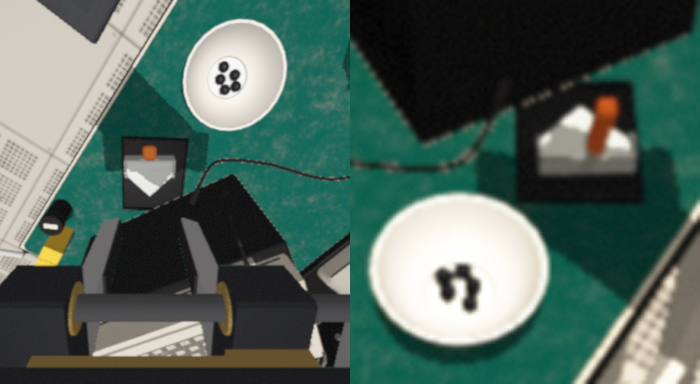

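The scoop stands in its tray at about its original position, and the dish is in place with five balls in it. The gripper is clear, so I'll hand in.

```bash
python3 -c "
from bench import robot
print(robot.hand_in())"
```

```text
the job is handed in; nothing more can be done
None
```

The job is handed in at about 30 s: I tipped the bin to its stop, scooped all five balls into the dish without the gripper going near them, and stood the scoop back in its tray; the last pictures show five balls in the dish.

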